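# Finish the last pack and switch off the film wrapper

## Task

The last pack of mandarins is sealed: with your fingers, push it off the wrapper's hot plate, sliding it across onto the middle of the scale's pan so that the pan alone carries it. Also flip both of the wrapper's toggle switches off, each lever over towards the front of the machine until it snaps. Don't pick anything up, leave the thermostat as it is set, and leave the other things on the bench alone.

Things in the scene. Friction and masses are not known exactly. Their poses are not given: they have to be found in the camera images.
- wrapper: Hand film wrapper, a white machine fixed on the bench, 520 mm deep (own x) by 480 mm wide (own y). Origin: centre of its underside, on the bench; own -x is its front (nearer the robot), +y its left end, beside the scale. From x = -75 to 6 mm a blue panel with the toggles and thermostat rises rearward from 85 to 112 mm; end blocks beyond y +-220 mm there are 112 mm high.
- plate_centre (a point): Centre of the top of the wrapper's black hot plate, 88 mm above the bench, at the wrapper's x -165, y 0 mm. The plate measures 140 mm (x) by 400 mm (y). The white deck around it is 85 mm high, level and without a lip out to the machine's ends at y +-240 mm.
- cutter_bar (a point): Middle of the top of the wrapper's cutter bar, 130 mm above the bench, at the wrapper's x = 82 mm; the bar is 12 mm deep and runs along y. In front of it, back to the panel (x = 6 mm), is a level deck 112 mm high. Behind it lies the film roll along y: 96 mm across, axis at x = 165 mm, top 185 mm above the bench.
- pack: The pack: a white foam tray 120 mm (own x) by 175 mm (own y), 24 mm high, upright sides, with six mandarins whose tops are 60 mm above the tray's underside; about 0.5 kg, one rigid loose piece. Origin: centre of its underside. It starts on the hot plate, long side along the plate within about 0.12 rad, and slides when pushed on the tray's side.
- scale: Bench scale, fixed, beside the wrapper's left end (gap 8 to 20 mm). Origin on the bench under the middle of its pan, axes parallel to the wrapper's. Flat stainless pan 230 mm (x) by 280 mm (y), no lip, top 80 mm above the bench (5 mm below the wrapper's deck). Its display, under 50 mm high, sticks out in front to x = -171 mm.
- pan_centre (a point): The middle of the top face of the scale's pan, 80 mm above the bench.
- toggle_plate_tip (a point): End of the lever of the hot plate's toggle (right-hand one seen from the front, at the wrapper's y = -110 mm): plain steel bat lever, 34 mm from pivot to end, 10 mm thick at the end, 7 mm at the foot. On: upright, this point about 139 mm above the bench, the pivot straight below. Off: leaning about 38 degrees to the wrapper's front, this point about 22 mm nearer the front and 7 mm lower.
- toggle_plate (a joint): Lever angle of the hot plate's toggle: 0 = on (lever upright), 0.70 rad = off (leaning to the wrapper's front). An over-centre spring holds it against either stop; it resists with about 4 N at the tip, falling to nothing at mid throw (0.35), and then snaps over by itself.
- toggle_cutter_tip (a point): End of the lever of the cutter wire's toggle, the same kind of lever, at the wrapper's y = -20 mm (90 mm to the left of the other).
- toggle_cutter (a joint): Lever angle of the cutter's toggle, same meaning: 0 = on, 0.70 = off, over-centre at 0.35.
- thermostat_pointer (a point): Pointer end on top of the black thermostat knob (36 mm across, 22 mm high) on the panel at the wrapper's y = 80 mm; it turns easily; leave it as set.
- label_roll: Bystander: small roll of paper labels, 36 mm across, 30 mm high, standing on the right end of the wrapper's deck, beside the plate. Origin under its centre.
- marker: Bystander: marker pen, 130 mm long and 14 mm thick, lying on the level deck behind the panel, left of the toggles. Origin under its middle; it lies along its own y.
- calculator: Bystander: desk calculator, 150 by 100 by 16 mm, lying to the left of the scale. Origin under its centre.
- cutter_knife: Bystander: yellow box cutter, 155 mm long, 12 mm high, lying to the right in front. Origin under the middle of its handle.
- tray_stack: Bystander: stack of empty foam trays, 120 by 175 mm, 46 mm high, to the right of the wrapper. Origin under its centre.
- apple: Bystander: red apple, 78 mm across, 68 mm high, to the right. Origin under its centre.
- grape_punnet: Bystander: clear punnet of grapes, 120 by 160 mm, 64 mm high, behind the scale. Origin under its centre.
Things that resemble listed ones, but are neither listed nor needed, are in the scene too. There is more than one size of the pack; the job needs the larger.

How it is judged:
By the outcome, as a careful person would: the job done as asked, in the order asked, and still so for the second after the job is handed in, with the robot touching nothing.
It also fails if it takes over 51 s, if anything falls off the work surface, if the arm or the gripper's body presses on something with over 40 N, if the wrist force passes 120 N, or if a joint passes its speed limit or range.

## Robot

A 6-joint arm with a two-finger parallel gripper is mounted at the origin on the work surface. World frame = base frame: x ahead of the robot, y to its left, z up, the work surface at z = 0. Lengths are in m, angles in rad, forces in N, time in s.
With the tool pointing down it reaches from about 0.35 to 0.85 m from the base axis. Payload 8.1 kg.
Tool frame: the origin (TCP) lies at the centre of the arm's flange, where the gripper is bolted on; the fingertips stand 186 mm ahead of it and the grasp point (between the pads) lies 167 mm ahead of it; z points along the fingers, y is the line along which they close (so a half turn about z gives the same grasp; the last joint's range is limited). The gripper opens to 93 mm and grips with 3 to 60 N. Pads are 15 mm wide; open, the fingers measure 128 mm over their backs; the gripper's body (75 mm by 188 mm) begins 65 mm behind the grasp point.
Start: joints at [1.133, 0.13, 1.488, -0, 1.523, -0.085], TCP at [0.207, 0.563, 0.405] pointing down, gripper open.
Joint ranges: [-2.96, 2.96], [-0.89, 2.26], [0.02, 2.5], [-1.34, 4.48], [0, 2.73], [-2.66, 2.66]. Speed limits (rad/s): [2.39, 2.39, 2.79, 3.14, 3.14, 3.14].

## Interface

Orientations are given as a rotation vector (axis times angle).
In Python, from plant import read_state, read_camera, camera_params, robot gives the robot as it stands.
- The arm moves only by the tool carry_out, never from a script. Its argument "targets" is a list of rows, each an object of numbers: "hand": the opening in per cent of the stroke, from 0 (shut) to 100 (fully open); "x", "y", "z": the shift along the tool's x, y, z in m; "ax", "ay", "az": the turn, a rotation vector about the tool's x, y, z in rad. In form: [{"hand": .., "x": .., "y": .., "z": .., "ax": .., "ay": .., "az": ..}, ...]. A call has 1 to 8 rows; each row is the pose to reach, as a shift and turn from the pose commanded when the call began, along the tool's axes at that moment; what a row does not reach only later rows make up. A row lasts 1/8 s, in which the tool goes at most 62.5 mm and 10.7 degrees, less where a joint would pass 70% of its speed; a pose out of reach is approached as far as the arm can. A call with a gripper value outside its range is refused whole. The fingers move at their own pace and stop on an object; "newtons" is the grip in N (left out, the last holds). Time passes only in rows, so rows that repeat a pose let the fingers close. It gives the time, the measured TCP pose, the force, the opening and the grip force at its end, in the units of the state.
- read_state(): the state, without advancing time (a new reading comes with each control period).
- read_camera(name): name is "scene" or "top" or "wrist"; returns (picture, depth): 384x512x3 uint8, blue, green, red; 384x512 float32, m along the optical axis (not along the pixel's ray), 0 where there is no reading.
- camera_params(name): a dict with "fx", "fy", "cx", "cy" (pixels), "position" and "rotation" of the camera in the world. Camera axes: x right, y up, looking along -z (the intrinsics and any distortion apply to the point x, -y, -z); pixel columns grow to the right and rows downward; lengths in m; the calibration is good to about 2 mm. A picture is of the moment at which its call begins: read the wrist's pose just before it. camera_params takes no time and is no camera call; for the wrist camera it gives the pose at the moment of the call.
- robot.close_job(): hands the job in; it is judged then, once.
The state is a dict: "t": time; "q": joint angles; "dq": joint speeds; "joint_torque": joint torques, N m; "tool_pos": TCP position; "orientation": TCP orientation; "force": force on the tool from outside, world axes, zero at the start; "wrist_torque": the same for the moment, N m; "opening": finger opening in m; "gripper_force": force on a finger pad.
Only numpy, scipy, OpenCV 4.12 (cv2) and the standard library are available. Lean on these libraries where they do the work, as an engineer would, in place of code of your own. Each camera call takes 0.05 s, during which the arm holds its last target. There are 200 camera calls.

## Working session

There is one attempt and no reset: what is moved stays moved. The work goes in short steps, Python scripts to look and compute and a tool call to move; the robot and the scene stay as the last step left them, time stands still between calls to the robot, and variables do not carry over. Pictures are saved under pics/ and viewed, at most 10 in all, crops included, and the job is handed in when it is done.

Besides the shell and the picture viewer there is one more tool, called after "Call:" by a JSON object that holds its "method" and its "body". carry_out: Moves the arm, as the interface text tells. Its arguments: {"type":"object","properties":{"targets":{"type":"array","items":{"type":"object","properties":{"hand":{"type":"number"},"x":{"type":"number"},"y":{"type":"number"},"z":{"type":"number"},"ax":{"type":"number"},"ay":{"type":"number"},"az":{"type":"number"}}}},"newtons":{"type":"number"}},"required":["targets"]}

```bash
mkdir -p pics; cat > h.py <<'E'
import numpy as np, cv2
from plant import read_state, read_camera, camera_params, robot
from scipy.spatial.transform import Rotation as R
def cloud(name):
    p=camera_params(name); im,d=read_camera(name)
    v,u=np.mgrid[:384,:512]
    c=np.stack([(u-p['cx'])/p['fx']*d,-(v-p['cy'])/p['fy']*d,-d],-1)
    Rm=np.array(p['rotation']); Rm=Rm if Rm.shape==(3,3) else R.from_rotvec(Rm).as_matrix()
    return im,d,c@Rm.T+np.array(p['position'])
E
python3 - <<'E'
from h import *
for n in('scene','top'):
    p=camera_params(n); print(p)
    im,d,P=cloud(n); np.savez(n,im=im,d=d,P=P)
    cv2.imwrite(f'pics/{n}0.png',cv2.resize(im,(800,600)))
print(read_state())
E
```

```text
{'fx': 388.20868864266123, 'fy': 388.20868864266123, 'cx': 256.9570440963047, 'cy': 191.96270357496272, 'position': array([1.22582696, 0.43062454, 1.10935827]), 'rotation': array([0.41394362, 0.74238898, 2.0090062 ])}
{'fx': 459.2914410263665, 'fy': 459.2914410263665, 'cx': 256.41532106188095, 'cy': 194.00514219100728, 'position': array([0.35421099, 0.00908463, 1.70644272]), 'rotation': array([ 0.04871676, -0.07447552, -1.58317832])}
{'t': 0.1, 'q': array([ 1.13258477e+00,  1.31115475e-01,  1.48912620e+00,  2.22442464e-05,
        1.52296866e+00, -8.53489969e-02]), 'dq': array([-0.00010464, -0.00145295, -0.00176465,  0.00253871,  0.00029749,
        0.00046415]), 'joint_torque': array([ 1.10299155e-03, -5.61333597e+01, -4.93101954e+01,  7.70618138e-02,
        2.90040829e-02,  1.47938152e-05]), 'tool_pos': array([0.20721888, 0.56288424, 0.40379852]), 'orientation': array([-5.51328362e-01, -3.09238910e+00,  2.44509723e-03]), 'force': array([-0.94832563,  0.39366139, -0.01044565]), 'wrist_torque': array([ 0.03314021, -0.03288171, -0.02354036]), 'gripper_force': 0.0, 'opening': 0.09286206589813106}
```

View pics/top0.png

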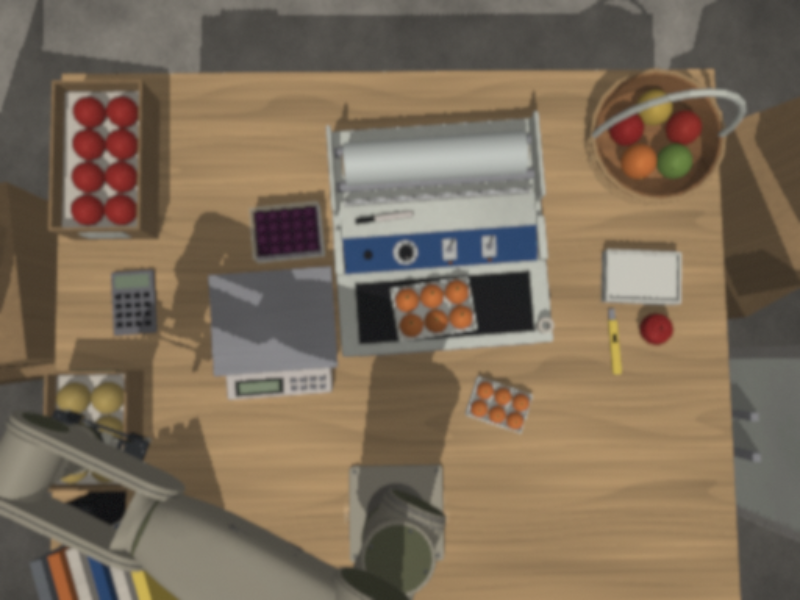

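View pics/scene0.png

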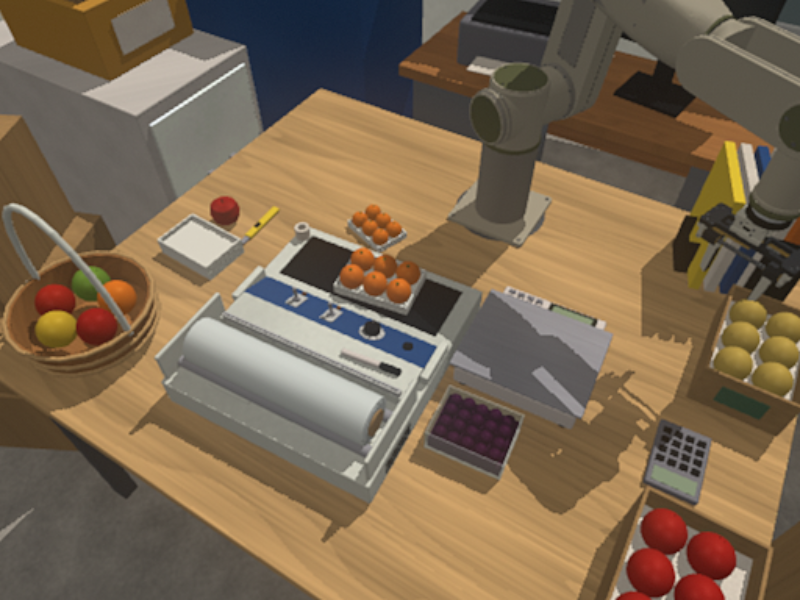

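The top view (800x600) shows the large pack on the plate at (434,308) and a small six-pack decoy on the bench at (500,402). The pan is at (272,320), the toggles at (450,248) and (489,246), the thermostat at (405,251) and the label roll at (545,325). The pack on the black plate is the larger one and fits the description. Next I measure.

```bash
cat > m.py <<'E'
from h import *
def big(m,k=3):
    m=cv2.morphologyEx(m.astype(np.uint8),cv2.MORPH_OPEN,np.ones((k,k)))
    n,l,s,c=cv2.connectedComponentsWithStats(m); i=1+np.argmax(s[1:,4]); return l==i
def rect(xy):
    (c,s,a)=cv2.minAreaRect((xy*1000).astype(np.float32)); return np.round(c,1),np.round(s,1),round(a,2)
E
python3 - <<'E'
from m import *
z=np.load('top.npz'); im,P=z['im'],z['P']; hsv=cv2.cvtColor(im,cv2.COLOR_BGR2HSV).astype(int)
H,S,V=[hsv[...,i] for i in range(3)]
reg=np.zeros(H.shape,bool); reg[40:240,125:360]=1
b=big(reg&(H>100)&(H<125)&(S>120)); print('panel',rect(P[b][:,:2]),np.percentile(P[b][:,2],[2,98]))
Z=P[...,2]
k=reg&(V<45)&(Z>.08)&(Z<.1); print('plate',rect(P[k][:,:2]),np.median(Z[k]))
pan=big(reg&(abs(Z-.08)<.006)&(P[...,1]>.13)&(S<60)&(V<175)); print('pan',rect(P[pan][:,:2]),np.median(Z[pan]))
o=reg&(H<16)&(S>150)&(Z>.1); 
pk=reg&(Z>.097)&(Z<.17)&(P[...,0]<.56)&(P[...,1]<.15); pk=big(pk); print('pack',rect(P[pk][:,:2]),np.percentile(Z[pk],[5,98]))
for n in('b','k','pan','pk'):
    v,u=np.where(eval(n)); print(n,u.min(),u.max(),v.min(),v.max(),len(u))
# rays on plane for tray rim
hi=Z>.118; t=reg&hi&(P[...,0]>.52)&(P[...,0]<.7)&(P[...,1]<.1)
print('tall', [(P[t&(abs(P[...,1]-y)<.03)].max(0).round(3)) for y in(-.1,-.02) if (t&(abs(P[...,1]-y)<.03)).any()])
c=im[120:235,130:360]; cv2.imwrite('pics/crop1.png',cv2.resize(c,None,fx=3.4,fy=3.4,interpolation=cv2.INTER_CUBIC))
z=np.load('scene.npz'); c=z['im'][140:250,130:320]; cv2.imwrite('pics/crop2.png',cv2.resize(c,None,fx=4,fy=4,interpolation=cv2.INTER_CUBIC))
E
```

```text
panel (array([490.,  43.]), array([274.7, 115.4]), 2.81) [0.0846316 0.1134357]
plate (array([ 472. , -115.8]), array([128.9, 389.5]), 3.77) 0.08764382928150005
pan (array([444.9, 273. ]), array([229.5, 279.5]), 3.58) 0.07962070828707168
pack (array([437.7, -94.8]), array([134.5, 137. ]), 53.13) [0.11675243 0.15033984]
b 221 254 152 173 599
k 229 339 175 218 1971
pan 134 214 172 239 3665
pk 254 303 181 217 815
tall [array([ 0.698, -0.079,  0.144]), array([0.7  , 0.009, 0.13 ])]
```

View pics/crop1.png

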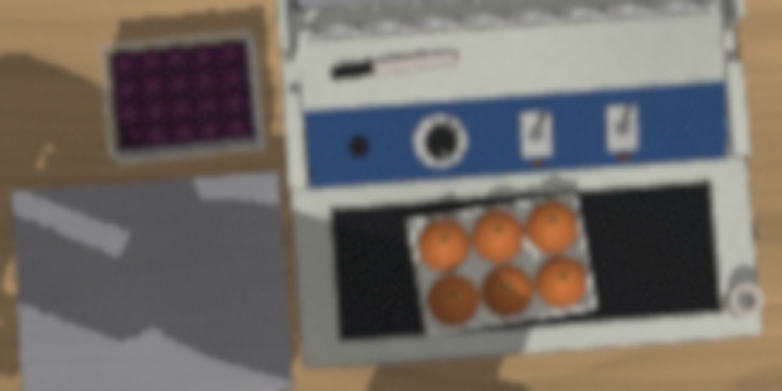

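View pics/crop2.png

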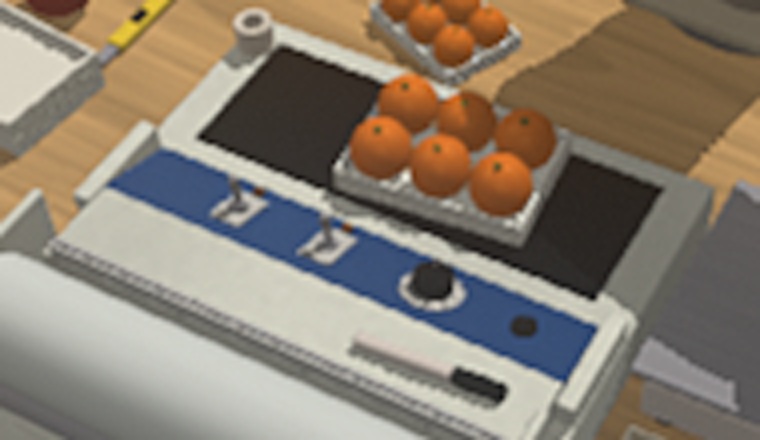

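Crop 1 shows the pack's tray corners at about (408,218), (578,195), (597,310) and (425,335). The toggle levers are at (537,125) and (622,120). Crop 2 shows the levers upright at (233,190) and (325,228), the knob at (432,283), and the label roll clear at (252,30). It also confirms the pack is the large one on the plate.

```bash
cat >> m.py <<'E'
th=np.deg2rad(3.65); A=np.array([[np.cos(th),-np.sin(th)],[np.sin(th),np.cos(th)]])
W0=np.array([.472,-.1158])+A@[.165,0]
w2o=lambda p:(np.asarray(p)-W0)@A      # world->wrapper
o2w=lambda p:np.asarray(p)@A.T+W0
def ray(name,uv,z):
    p=camera_params(name); uv=np.atleast_2d(uv).astype(float)
    d=np.c_[(uv[:,0]-p['cx'])/p['fx'],-(uv[:,1]-p['cy'])/p['fy'],-np.ones(len(uv))]
    d=d@R.from_rotvec(p['rotation']).as_matrix().T; o=np.array(p['position'])
    return (o+d*((z-o[2])/d[:,2])[:,None])[:,:2]
E
python3 - <<'E'
from m import *
np.set_printoptions(precision=4,suppress=True)
print('W0',W0)
c=np.array([[408,218],[578,195],[597,310],[425,335]])/3.4+[130,120]-.35
c=ray('top',c,.112); print('corners own',w2o(c),'centre',w2o(c.mean(0)),c.mean(0))
print('pan own',w2o([.4449,.273]))
# plate corners in crop
k=np.array([[333,212],[711,183],[718,310],[340,338]])/3.4+[130,120]-.35
k=ray('top',k,.088); print('plate own',w2o(k),w2o(k.mean(0)))
for n in('top','scene'):
    P=np.load(n+'.npz')['P']; o=w2o(P[...,:2]); Z=P[...,2]
    for y in(-.11,-.02):
        m=(abs(o[...,1]-y)<.02)&(o[...,0]>-.07)&(o[...,0]<.0)&(Z>.118)&(Z<.16)
        print(n,y,m.sum(),np.c_[o[m],Z[m]].mean(0), Z[m].max() if m.any() else 0)
    m=(abs(o[...,1])<.24)&(o[...,0]>-.28)&(o[...,0]<-.08)&(Z>.094)&(Z<.16)&(o[...,1]>-.18)
    q=np.c_[o[m],Z[m]]; print('packpts',np.percentile(q,[1,99],axis=0),rect(q[:,:2]))
E
```

```text
W0 [ 0.6367 -0.1053]
corners own [[-0.1141  0.118 ]
 [-0.1037 -0.0582]
 [-0.2231 -0.0676]
 [-0.235   0.1099]] centre [-0.169   0.0255] [ 0.4664 -0.0906]
pan own [-0.1673  0.3897]
plate own [[-0.0995  0.1951]
 [-0.0991 -0.2011]
 [-0.2321 -0.1962]
 [-0.2307  0.1974]] [-0.1654 -0.0012]
top -0.11 10 [-0.0356 -0.1099  0.133 ] 0.14023740547893837
top -0.02 9 [-0.035  -0.0188  0.1341] 0.14442279012541293
packpts [[-0.2333 -0.153   0.0941]
 [-0.1064  0.1655  0.1511]] (array([-167.9,   29.6]), array([141.5, 414.9]), 0.83)
scene -0.11 14 [-0.0351 -0.1098  0.1309] 0.14017761878662316
scene -0.02 13 [-0.0341 -0.0211  0.133 ] 0.14229913340818245
packpts [[-0.2266 -0.0566  0.0944]
 [-0.1012  0.1165  0.15  ]] (array([-165.8,   23.2]), array([344.4, 139.6]), 89.21)
```

```bash
cat >> m.py <<'E'
def go(own,z,yaw,half=True):
    """tool shift+turn to reach own xy (m), TCP z, tool y along own-x turned by yaw"""
    s=read_state(); T=R.from_rotvec(s['orientation']).as_matrix()
    a=th+yaw; y=np.array([np.cos(a),np.sin(a),0]); zz=np.array([0,0,-1.])
    if half and y@T[:,1]<0: y=-y
    G=np.c_[np.cross(y,zz),y,zz]; d=T.T@(np.r_[o2w(own),z]-s['tool_pos'])
    print('t',round(s['t'],2),'shift',d.round(4),'turn',R.from_matrix(T.T@G).as_rotvec().round(4),'own',w2o(s['tool_pos'][:2]).round(4),'z',s['tool_pos'][2].round(4),'F',s['force'].round(1))
E
python3 -c "
from m import *
go(w2o([.42,.15]),.40,0);go([-.167,-.115],.40,0)"
```

```text
t 0.1 shift [-0.3424 -0.3139  0.0042] turn [-1.5000e-03  8.0000e-04  1.1542e+00] own [-0.386   0.6942] z 0.4038 F [-0.9  0.4 -0. ]
t 0.1 shift [-0.5277 -0.6513  0.0048] turn [-1.5000e-03  8.0000e-04  1.1542e+00] own [-0.386   0.6942] z 0.4038 F [-0.9  0.4 -0. ]
```

Call:
{"method": "carry_out", "body": {"targets": [{"hand": 65, "x": -0.04, "y": -0.035, "z": 0, "ax": 0, "ay": 0, "az": 0.144}, {"hand": 65, "x": -0.08, "y": -0.075, "z": 0, "ax": 0, "ay": 0, "az": 0.288}, {"hand": 65, "x": -0.12, "y": -0.11, "z": 0, "ax": 0, "ay": 0, "az": 0.432}, {"hand": 65, "x": -0.16, "y": -0.15, "z": 0, "ax": 0, "ay": 0, "az": 0.576}, {"hand": 65, "x": -0.2, "y": -0.19, "z": 0, "ax": 0, "ay": 0, "az": 0.72}, {"hand": 65, "x": -0.245, "y": -0.23, "z": 0, "ax": 0, "ay": 0, "az": 0.865}, {"hand": 65, "x": -0.29, "y": -0.27, "z": 0, "ax": 0, "ay": 0, "az": 1.01}, {"hand": 65, "x": -0.335, "y": -0.31, "z": 0.004, "ax": 0, "ay": 0, "az": 1.154}]}}

```text
t: 1.1
tool_pos: [0.415, 0.1546, 0.4009]
orientation: [2.154, 2.286, 0.001]
force: [0.9, 0.4, 0.3]
opening: 0.0605
gripper_force: 0.0
```

```bash
python3 -c "
from m import *
go([-.167,-.115],.40,0)"
```

```text
t 1.1 shift [-0.3883  0.0393  0.0008] turn [ 0.0008 -0.0002 -0.0043] own [-0.2047  0.2734] z 0.4009 F [0.9 0.4 0.3]
```

Call:
{"method": "carry_out", "body": {"targets": [{"hand": 65, "x": -0.055, "y": 0.006, "z": 0}, {"hand": 65, "x": -0.11, "y": 0.011, "z": 0}, {"hand": 65, "x": -0.165, "y": 0.017, "z": 0}, {"hand": 65, "x": -0.22, "y": 0.022, "z": 0}, {"hand": 65, "x": -0.28, "y": 0.028, "z": 0}, {"hand": 65, "x": -0.335, "y": 0.034, "z": 0}, {"hand": 65, "x": -0.388, "y": 0.039, "z": 0}, {"hand": 65, "x": -0.388, "y": 0.039, "z": 0}]}}

```text
schema error: expected keys hand, x, y, z, ax, ay, az
```

```bash
python3 - <<'E'
from m import *
go([-.167,-.115],.281,0)
im,d,P=cloud('wrist'); cv2.imwrite('pics/w1.png',cv2.resize(im,(640,480)))
o=w2o(P[...,:2]);Z=P[...,2]
m=(d>0)&(o[...,0]>-.28)&(o[...,0]<-.08)&(Z>.1)&(Z<.16)&(abs(o[...,1])<.17)
q=np.c_[o[m],Z[m]]; print(m.sum(),np.percentile(q,[1,99],axis=0),rect(q[:,:2]))
E
```

```text
t 1.1 shift [-0.3883  0.0392  0.1198] turn [ 0.0008 -0.0002 -0.0043] own [-0.2047  0.2734] z 0.4009 F [0.9 0.4 0.3]
2432 [[-0.23328666  0.08362496  0.10049508]
 [-0.11633587  0.11819663  0.13575726]] (array([-174.7,   94.5]), array([119.5,  41.9]), 4.58)
```

View pics/w1.png

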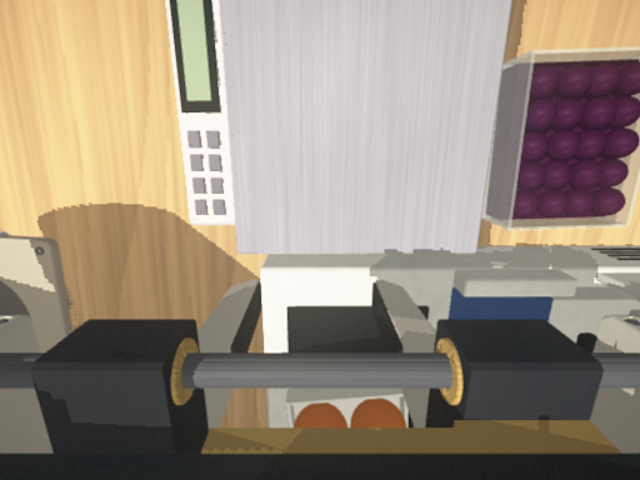

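The wrist view confirms the pan at (240-500, 0-250) and the tray's left edge at about (345,400). The last move was refused because all keys are required, so I repeat it.

Call:
{"method": "carry_out", "body": {"targets": [{"hand": 65, "x": -0.055, "y": 0.006, "z": 0, "ax": 0, "ay": 0, "az": 0}, {"hand": 65, "x": -0.11, "y": 0.011, "z": 0, "ax": 0, "ay": 0, "az": 0}, {"hand": 65, "x": -0.165, "y": 0.017, "z": 0, "ax": 0, "ay": 0, "az": -0.002}, {"hand": 65, "x": -0.22, "y": 0.022, "z": 0, "ax": 0, "ay": 0, "az": -0.004}, {"hand": 65, "x": -0.28, "y": 0.028, "z": 0, "ax": 0, "ay": 0, "az": -0.004}, {"hand": 65, "x": -0.335, "y": 0.034, "z": 0, "ax": 0, "ay": 0, "az": -0.004}, {"hand": 65, "x": -0.388, "y": 0.039, "z": 0, "ax": 0, "ay": 0, "az": -0.004}, {"hand": 65, "x": -0.388, "y": 0.039, "z": 0, "ax": 0, "ay": 0, "az": -0.004}]}}

```text
t: 2.15
tool_pos: [0.4781, -0.2312, 0.3997]
orientation: [-2.148, -2.291, 0.002]
force: [-0.1, 0.7, 0.5]
opening: 0.0602
gripper_force: 0.0
```

```bash
python3 - <<'E'
from m import *
go([-.167,-.115],.281,0)
im,d,P=cloud('wrist')
o=w2o(P[...,:2]);Z=P[...,2]
m=(d>0)&(o[...,0]>-.28)&(o[...,0]<-.08)&(Z>.1)&(Z<.16)&(abs(o[...,1])<.17)
q=np.c_[o[m],Z[m]]; print(m.sum(),np.percentile(q,[1,99],axis=0),rect(q[:,:2]))
E
```

```text
t 2.15 shift [ 0.0005 -0.0005  0.1187] turn [-0.0016 -0.0003  0.0007] own [-0.1663 -0.1155] z 0.3997 F [-0.1  0.7  0.5]
15076 [[-0.2264899  -0.0608623   0.10433004]
 [-0.10520627  0.05387086  0.14706679]] (array([-165.7,    3.1]), array([120.3, 127.8]), 5.05)
```

Call:
{"method": "carry_out", "body": {"targets": [{"hand": 65, "x": 0, "y": 0, "z": 0.05, "ax": 0, "ay": 0, "az": 0}, {"hand": 65, "x": 0, "y": 0, "z": 0.09, "ax": 0, "ay": 0, "az": 0}, {"hand": 65, "x": 0, "y": 0, "z": 0.11, "ax": 0, "ay": 0, "az": 0}, {"hand": 65, "x": 0, "y": 0, "z": 0.118, "ax": 0, "ay": 0, "az": 0}, {"hand": 65, "x": 0.015, "y": 0, "z": 0.118, "ax": 0, "ay": 0, "az": 0}, {"hand": 65, "x": 0.03, "y": 0, "z": 0.118, "ax": 0, "ay": 0, "az": 0}, {"hand": 65, "x": 0.04, "y": 0, "z": 0.118, "ax": 0, "ay": 0, "az": 0}, {"hand": 65, "x": 0.05, "y": 0, "z": 0.118, "ax": 0, "ay": 0, "az": 0}]}}

```text
t: 3.2
tool_pos: [0.4751, -0.1781, 0.2838]
orientation: [2.142, 2.295, -0.001]
force: [-1.5, -5.1, 3.0]
opening: 0.0605
gripper_force: 2.5
```

```bash
python3 - <<'E'
from m import *
go([-.167,.20],.281,0)
E
```

```text
t 3.2 shift [2.624e-01 2.000e-04 2.200e-03] turn [0.0013 0.0023 0.0049] own [-0.1659 -0.0624] z 0.2838 F [-1.5 -5.1  3. ]
```

Call:
{"method": "carry_out", "body": {"targets": [{"hand": 65, "x": 0.018, "y": 0, "z": 0.002, "ax": 0, "ay": 0, "az": 0.004}, {"hand": 65, "x": 0.036, "y": 0, "z": 0.002, "ax": 0, "ay": 0, "az": 0.004}, {"hand": 65, "x": 0.054, "y": 0, "z": 0.002, "ax": 0, "ay": 0, "az": 0.004}, {"hand": 65, "x": 0.072, "y": 0, "z": 0.002, "ax": 0, "ay": 0, "az": 0.004}, {"hand": 65, "x": 0.09, "y": 0, "z": 0.002, "ax": 0, "ay": 0, "az": 0.004}, {"hand": 65, "x": 0.108, "y": 0, "z": 0.002, "ax": 0, "ay": 0, "az": 0.004}, {"hand": 65, "x": 0.126, "y": 0, "z": 0.002, "ax": 0, "ay": 0, "az": 0.004}, {"hand": 65, "x": 0.144, "y": 0, "z": 0.002, "ax": 0, "ay": 0, "az": 0.004}]}}

```text
t: 4.2
tool_pos: [0.4655, -0.0345, 0.2819]
orientation: [2.148, 2.289, 0.001]
force: [0.4, -5.4, 3.4]
opening: 0.0602
gripper_force: 2.7
```

```bash
cat >> m.py <<'E'
def look(ylo,yhi,zlo,zhi,n='scene'):
    im,d,P=cloud(n); o=w2o(P[...,:2]);Z=P[...,2]
    hsv=cv2.cvtColor(im,cv2.COLOR_BGR2HSV); H,S=hsv[...,0],hsv[...,1]
    m=(d>0)&(o[...,0]>-.28)&(o[...,0]<-.05)&(Z>zlo)&(Z<zhi)&(o[...,1]>ylo)&(o[...,1]<yhi)
    f=big(m&(H<18)&(S>150),1); m=big(m)
    q=np.c_[o[m],Z[m]]; print(m.sum(),np.percentile(q,[1,99],axis=0).round(4).tolist(),rect(q[:,:2]))
    return im
E
python3 - <<'E'
from m import *
go([-.167,.20],.281,0)
look(.10,.5,.095,.16)
E
```

```text
t 4.2 shift [ 0.1185 -0.0007  0.0007] turn [ 0.0024  0.0019 -0.0002] own [-0.1663  0.0815] z 0.2819 F [ 0.4 -5.4  3.4]
1435 [[-0.2179, 0.103, 0.0961], [-0.1005, 0.2627, 0.1496]] (array([-160.1,  182. ]), array([124.1, 163.8]), 0.07)
```

Call:
{"method": "carry_out", "body": {"targets": [{"hand": 65, "x": 0.018, "y": -0.001, "z": 0, "ax": 0, "ay": 0, "az": 0}, {"hand": 65, "x": 0.036, "y": -0.002, "z": 0, "ax": 0, "ay": 0, "az": 0}, {"hand": 65, "x": 0.054, "y": -0.002, "z": 0, "ax": 0, "ay": 0, "az": 0}, {"hand": 65, "x": 0.072, "y": -0.003, "z": 0, "ax": 0, "ay": 0, "az": 0}, {"hand": 65, "x": 0.09, "y": -0.004, "z": 0, "ax": 0, "ay": 0, "az": 0}, {"hand": 65, "x": 0.106, "y": -0.005, "z": 0, "ax": 0, "ay": 0, "az": 0}, {"hand": 65, "x": 0.121, "y": -0.006, "z": 0, "ax": 0, "ay": 0, "az": 0}, {"hand": 65, "x": 0.135, "y": -0.006, "z": 0, "ax": 0, "ay": 0, "az": 0}]}}

```text
t: 5.25
tool_pos: [0.4502, 0.1004, 0.2806]
orientation: [-2.149, -2.291, 0.001]
force: [0.2, -3.1, -1.6]
opening: 0.0604
gripper_force: 1.2
```

```bash
python3 - <<'E'
from m import *
go([-.174,.295],.278,0)
look(.20,.5,.088,.16)
E
```

```text
t 5.25 shift [ 0.0779 -0.001   0.0026] turn [-0.0005  0.0001  0.0003] own [-0.173   0.2171] z 0.2806 F [ 0.2 -3.1 -1.6]
1609 [[-0.2226, 0.2185, 0.0891], [-0.1061, 0.3961, 0.1452]] (array([-167.3,  303. ]), array([192.5, 124.7]), 89.93)
```

Call:
{"method": "carry_out", "body": {"targets": [{"hand": 65, "x": 0.014, "y": 0, "z": 0, "ax": 0, "ay": 0, "az": 0}, {"hand": 65, "x": 0.028, "y": 0, "z": 0, "ax": 0, "ay": 0, "az": 0}, {"hand": 65, "x": 0.041, "y": 0, "z": 0.002, "ax": 0, "ay": 0, "az": 0}, {"hand": 65, "x": 0.053, "y": 0, "z": 0.003, "ax": 0, "ay": 0, "az": 0}, {"hand": 65, "x": 0.063, "y": 0, "z": 0.004, "ax": 0, "ay": 0, "az": 0}, {"hand": 65, "x": 0.07, "y": 0, "z": 0.004, "ax": 0, "ay": 0, "az": 0}, {"hand": 65, "x": 0.074, "y": 0, "z": 0.004, "ax": 0, "ay": 0, "az": 0}, {"hand": 65, "x": 0.076, "y": 0, "z": 0.004, "ax": 0, "ay": 0, "az": 0}]}}

```text
t: 6.3
tool_pos: [0.446, 0.1758, 0.2775]
orientation: [2.148, 2.29, 0.001]
force: [-1.1, -6.3, 4.5]
opening: 0.0604
gripper_force: 3.2
```

```bash
python3 - <<'E'
from m import *
go([-.174,.295],.278,0)
im=look(.25,.56,.088,.16)
cv2.imwrite('pics/s2.png',cv2.resize(im[130:300,200:440],None,fx=3,fy=3))
E
```

```text
t 6.3 shift [ 0.0024 -0.0017 -0.0005] turn [0.0014 0.0007 0.0005] own [-0.1723  0.2926] z 0.2775 F [-1.1 -6.3  4.5]
1581 [[-0.224, 0.2948, 0.0894], [-0.1059, 0.4698, 0.1427]] (array([-166.4,  378.6]), array([192.7, 124.4]), 89.62)
```

View pics/s2.png

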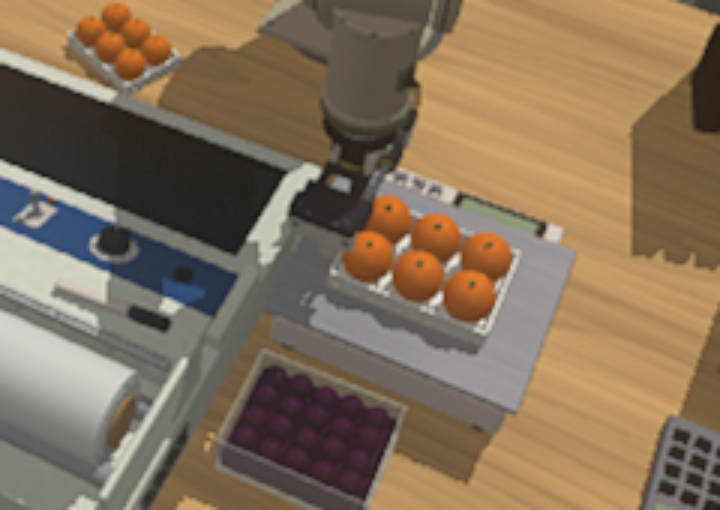

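The crop shows the pack on the pan, with the tray roughly spanning (330-520, 230-330), a few mm short of the middle. I nudge it 4 mm more, then back off and rise.

Call:
{"method": "carry_out", "body": {"targets": [{"hand": 65, "x": 0.003, "y": 0, "z": 0, "ax": 0, "ay": 0, "az": 0}, {"hand": 65, "x": 0.005, "y": 0, "z": 0, "ax": 0, "ay": 0, "az": 0}, {"hand": 65, "x": 0.005, "y": 0, "z": 0, "ax": 0, "ay": 0, "az": 0}, {"hand": 65, "x": -0.01, "y": 0, "z": -0.003, "ax": 0, "ay": 0, "az": 0}, {"hand": 65, "x": -0.035, "y": 0, "z": -0.005, "ax": 0, "ay": 0, "az": 0}, {"hand": 65, "x": -0.05, "y": 0, "z": -0.04, "ax": 0, "ay": 0, "az": 0}, {"hand": 65, "x": -0.07, "y": 0, "z": -0.08, "ax": 0, "ay": 0, "az": 0}, {"hand": 65, "x": -0.07, "y": 0, "z": -0.1, "ax": 0, "ay": 0, "az": 0}]}}

```text
t: 7.35
tool_pos: [0.4504, 0.1042, 0.3792]
orientation: [2.15, 2.289, 0.004]
force: [-0.7, 0.1, -0.6]
opening: 0.0606
gripper_force: 0.0
```

```bash
python3 - <<'E'
from m import *
im=look(.25,.56,.088,.16)
im=look(.25,.56,.088,.16,'top')
go([-.012,-.065],.38,np.pi/2,False);go([-.012,-.065],.38,-np.pi/2,False); print(read_state()['q'].round(2))
E
```

```text
1621 [[-0.2233, 0.3079, 0.0894], [-0.1057, 0.4755, 0.1425]] (array([-166.7,  392.2]), array([125.4, 175.2]), 0.11)
458 [[-0.2293, 0.3515, 0.0909], [-0.1745, 0.4783, 0.1439]] (array([-201.9,  414.3]), array([131. ,  55.9]), 89.17)
t 7.45 shift [-0.2867  0.1603  0.    ] turn [ 0.0046  0.003  -1.5713] own [-0.1721  0.2217] z 0.3795 F [ 0.5  0.2 -0.3]
t 7.45 shift [-0.2867  0.1603  0.    ] turn [ 0.003  -0.0046  1.5703] own [-0.1721  0.2217] z 0.3795 F [ 0.5  0.2 -0.3]
[ 0.12 -0.24  1.89  0.    1.49  0.05]
```

Call:
{"method": "carry_out", "body": {"targets": [{"hand": 78, "x": -0.036, "y": 0.02, "z": -0.01, "ax": 0, "ay": 0, "az": 0.18}, {"hand": 78, "x": -0.072, "y": 0.04, "z": -0.02, "ax": 0, "ay": 0, "az": 0.36}, {"hand": 78, "x": -0.108, "y": 0.062, "z": -0.02, "ax": 0, "ay": 0, "az": 0.54}, {"hand": 78, "x": -0.144, "y": 0.083, "z": -0.02, "ax": 0, "ay": 0, "az": 0.72}, {"hand": 78, "x": -0.18, "y": 0.104, "z": -0.02, "ax": 0, "ay": 0, "az": 0.9}, {"hand": 78, "x": -0.216, "y": 0.125, "z": -0.02, "ax": 0, "ay": 0, "az": 1.08}, {"hand": 78, "x": -0.252, "y": 0.145, "z": -0.02, "ax": 0, "ay": 0, "az": 1.26}, {"hand": 78, "x": -0.287, "y": 0.164, "z": -0.02, "ax": 0, "ay": 0, "az": 1.44}]}}

```text
t: 8.45
tool_pos: [0.6324, -0.1714, 0.3945]
orientation: [-3.126, -0.297, 0.003]
force: [0.8, 0.1, 0.4]
opening: 0.0726
gripper_force: 0.0
```

```bash
python3 - <<'E'
from m import *
go([-.008,-.065],.31,-np.pi/2,False)
im,d,P=cloud('wrist'); o=w2o(P[...,:2]);Z=P[...,2]
for y in(-.11,-.02):
    m=(d>0)&(abs(o[...,1]-y)<.02)&(o[...,0]>-.07)&(o[...,0]<.0)&(Z>.12)&(Z<.16)
    print(m.sum(),np.c_[o[m],Z[m]].mean(0) if m.any() else 0)
E
```

```text
t 8.45 shift [ 0.0007 -0.0005  0.0845] turn [-0.0017  0.002   0.1255] own [-0.0084 -0.0657] z 0.3945 F [0.8 0.1 0.4]
114 [-0.03373137 -0.10956726  0.13333942]
113 [-0.03336375 -0.02109323  0.1336116 ]
```

Call:
{"method": "carry_out", "body": {"targets": [{"hand": 78, "x": 0.001, "y": 0, "z": 0.01, "ax": 0, "ay": 0, "az": 0.126}, {"hand": 78, "x": 0.001, "y": -0.001, "z": 0.03, "ax": 0, "ay": 0, "az": 0.126}, {"hand": 78, "x": 0.001, "y": -0.001, "z": 0.055, "ax": 0, "ay": 0, "az": 0.126}, {"hand": 78, "x": 0.001, "y": -0.001, "z": 0.075, "ax": 0, "ay": 0, "az": 0.126}, {"hand": 78, "x": 0.001, "y": -0.001, "z": 0.084, "ax": 0, "ay": 0, "az": 0.126}, {"hand": 78, "x": 0.001, "y": -0.001, "z": 0.084, "ax": 0, "ay": 0, "az": 0.126}]}}

```text
t: 9.25
tool_pos: [0.6326, -0.1689, 0.3117]
orientation: [-3.139, -0.109, 0.002]
force: [-0.2, -0.5, -0.4]
opening: 0.0723
gripper_force: 0.0
```

```bash
python3 - <<'E'
from m import *
go([-.036,-.065],.31,-np.pi/2,False)
E
```

```text
t 9.25 shift [-0.0279  0.0016  0.0018] turn [-0.0007  0.0014  0.006 ] own [-0.0081 -0.0632] z 0.3117 F [-0.2 -0.5 -0.4]
```

Call:
{"method": "carry_out", "body": {"targets": [{"hand": 78, "x": -0.007, "y": 0.001, "z": 0.001, "ax": 0, "ay": 0, "az": 0.006}, {"hand": 78, "x": -0.013, "y": 0.002, "z": 0.001, "ax": 0, "ay": 0, "az": 0.006}, {"hand": 78, "x": -0.019, "y": 0.002, "z": 0.001, "ax": 0, "ay": 0, "az": 0.006}, {"hand": 78, "x": -0.025, "y": 0.002, "z": 0.001, "ax": 0, "ay": 0, "az": 0.006}, {"hand": 78, "x": -0.028, "y": 0.002, "z": 0.001, "ax": 0, "ay": 0, "az": 0.006}, {"hand": 78, "x": -0.028, "y": 0.002, "z": 0.001, "ax": 0, "ay": 0, "az": 0.006}, {"hand": 78, "x": -0.018, "y": 0.002, "z": 0, "ax": 0, "ay": 0, "az": 0.006}, {"hand": 78, "x": -0.018, "y": 0.002, "z": -0.04, "ax": 0, "ay": 0, "az": 0.006}]}}

```text
t: 10.25
tool_pos: [0.6147, -0.1719, 0.3489]
orientation: [-3.137, -0.099, 0.011]
force: [0.1, 0.5, -0.0]
opening: 0.0729
gripper_force: 0.0
```

```bash
python3 - <<'E'
from m import *
go([-.036,-.065],.40,-np.pi/2,False)
im,d,P=cloud('scene'); o=w2o(P[...,:2]);Z=P[...,2]
for y in(-.11,-.02):
    m=(d>0)&(abs(o[...,1]-y)<.012)&(o[...,0]>-.09)&(o[...,0]<-.01)&(Z>.118)&(Z<.145)
    print(m.sum(),np.c_[o[m],Z[m]].mean(0) if m.any() else 0)
E
```

```text
t 10.25 shift [-0.0102 -0.0002 -0.0511] turn [-0.0032  0.0069 -0.0008] own [-0.0261 -0.065 ] z 0.3489 F [ 0.1  0.5 -0. ]
15 [-0.05067598 -0.1103791   0.12704228]
15 [-0.04997472 -0.02025079  0.12781398]
```

Both levers now lean forward by about 16 mm. I retract upward and check everything.

Call:
{"method": "carry_out", "body": {"targets": [{"hand": 78, "x": 0, "y": 0, "z": -0.05, "ax": 0, "ay": 0, "az": 0}, {"hand": 78, "x": 0, "y": 0, "z": -0.1, "ax": 0, "ay": 0, "az": 0}, {"hand": 78, "x": 0, "y": 0, "z": -0.15, "ax": 0, "ay": 0, "az": 0}, {"hand": 78, "x": 0, "y": 0, "z": -0.15, "ax": 0, "ay": 0, "az": 0}]}}

```text
t: 10.8
tool_pos: [0.616, -0.1724, 0.5093]
orientation: [3.136, 0.099, 0.015]
force: [0.6, -0.4, 0.4]
opening: 0.0724
gripper_force: 0.0
```

```bash
python3 - <<'E'
from m import *
im=look(.25,.56,.088,.16)
cv2.imwrite('pics/s3.png',cv2.resize(im[120:290,120:380],None,fx=3,fy=3,interpolation=cv2.INTER_CUBIC))
im=look(.25,.56,.088,.16,'top')
im,d,P=cloud('wrist'); o=w2o(P[...,:2]);Z=P[...,2]
for y in(-.11,-.02):
    m=(d>0)&(abs(o[...,1]-y)<.012)&(o[...,0]>-.09)&(o[...,0]<-.01)&(Z>.118)&(Z<.145)
    print(m.sum(),np.c_[o[m],Z[m]].mean(0) if m.any() else 0)
E
```

```text
1628 [[-0.2226, 0.3073, 0.0891], [-0.1061, 0.476, 0.1422]] (array([-165.6,  392.3]), array([175.1, 124. ]), 89.25)
1301 [[-0.2254, 0.308, 0.0907], [-0.1115, 0.4792, 0.1436]] (array([-169.3,  392.5]), array([175.9, 120.5]), 89.18)
79 [-0.05051044 -0.1096645   0.12621565]
77 [-0.0502896  -0.02079762  0.12648358]
```

View pics/s3.png

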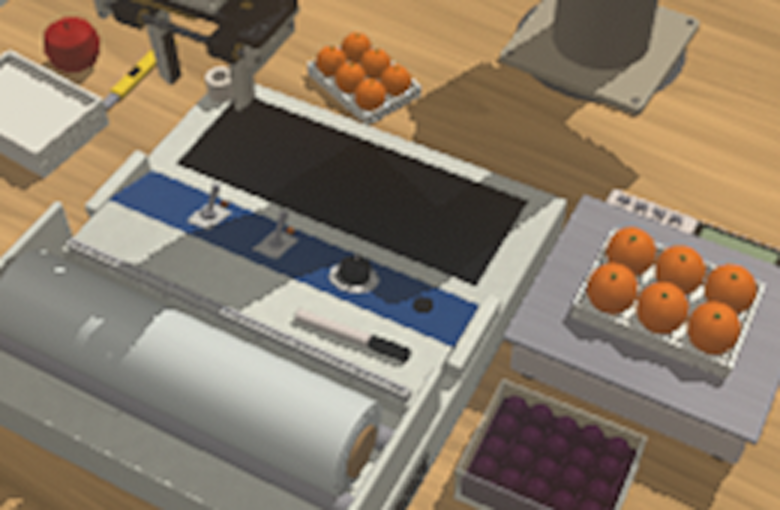

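The crop shows the pack centred on the pan at about (665,300) and both levers leaning forward at (212,198) and (282,228). The knob, marker and label roll are undisturbed and the gripper is clear. I hand it in.

```bash
python3 -c "
from plant import robot; print(robot.close_job())"
```

```text
the job is handed in; nothing more can be done
None
```

The pack sits within about 3 mm of the middle of the scale's pan, both toggles are flipped off towards the front, nothing else was touched, and I handed the job in at about 11 s of the 51 s limit.

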